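Shim the riser shelf's hanging foot and hold the stack

ROBOT

A 6-joint arm with a two-finger parallel gripper is mounted at the origin on the work surface. World frame = base frame: x ahead of the robot, y to its left, z up, the work surface at z = 0. Lengths are in m, angles in rad, forces in N, time in s.
With the tool pointing down it reaches from about 0.3 to 0.875 m from the base axis. Payload 6.4 kg.
Tool frame: the origin (TCP) lies where the fingers leave the gripper's body, on its centre line; the fingertips stand 73 mm ahead of it and the grasp point (between the pads) lies 54 mm ahead of it (ctrl.pinch_z is the distance from the TCP to the grasp point, in m); z points along the fingers, y is the direction in which the jaws open and shut (so a half turn about z gives the same grasp; the last joint's range is limited). The gripper opens to 85 mm and grips with 20 to 120 N. Pads are 22 mm wide; open, the fingers measure 114 mm over their backs; the gripper's body (76 mm by 85 mm) begins 54 mm behind the grasp point. The pads swing forward as they close: fully open they stand 13 mm farther back than shut.
Start: joints at [1, 0.181, 1.607, -0, 1.354, -0.206], TCP at [0.205, 0.537, 0.304] pointing down, gripper open.
Joint ranges: [-2.99, 2.99], [-0.89, 2.07], [0.3, 2.58], [-1.14, 4.28], [0, 2.63], [-3.12, 3.12]. Speed limits (rad/s): [2.57, 2.57, 3.01, 3.14, 3.14, 3.14].

INTERFACE

Orientations are given as a unit quaternion [w, x, y, z].
In Python, from bench import ctrl, camera, camera_model gives the robot as it stands.
- The arm moves only by the tool arm_command, never from a script. Its argument "series" is a list of rows, each a list of 7 numbers: the shift along the tool's x, y, z in m, then the turn, a rotation vector about the tool's x, y, z in degrees, then the finger opening in m, from 0 to 0.0854. In form: [[tx, ty, tz, rx, ry, rz, gripper], ...]. A call has exactly 5 rows; each row is the pose to reach, as a shift and turn from the pose commanded when the call began, along the tool's axes at that moment; what a row does not reach only later rows make up. A row lasts 1/10 s, in which the tool goes at most 50 mm and 8.59 degrees, less where a joint would pass 70% of its speed; a pose out of reach is approached as far as the arm can. A call with a gripper value outside its range is refused whole. The fingers move at their own pace and stop on an object; the grip force is fixed at half the most. Time passes only in rows, so rows that repeat a pose let the fingers close, or fill a call up. It gives the time, the measured TCP pose, the force and the opening at its end, in the units of the state.
- ctrl.get_obs(): the state, without advancing time (a new reading comes with each control period).
- camera(name): name is "scene" or "top" or "wrist"; returns (picture, depth): 480x640x3 uint8, red, green, blue; 480x640 float32, m along the optical axis (not along the pixel's ray), 0 where there is no reading.
- camera_model(name): a dict with "K" (3x3 intrinsics, pixels), "distortion" ([k1, k2, p1, p2, k3] as OpenCV has them; the pictures are not rectified), "position" and "attitude" of the camera in the world. Camera axes: x right, y down, z forward; pixel columns grow to the right and rows downward; lengths in m; the calibration is good to about 2 mm. A picture is of the moment at which its call begins: read the wrist's pose just before it. camera_model takes no time and is no camera call; for the wrist camera it gives the pose at the moment of the call.
- ctrl.hand_in(): hands the job in, once; it reports no verdict.
The state is a dict: "time_s": time; "q": joint angles; "dq": joint speeds; "joint_efforts": joint torques, N m; "eef_pos": TCP position; "eef_rot": TCP orientation; "wrist_force": force on the tool from outside, world axes, zero at the start; "torque": the same for the moment, N m; "opening": opening from 0.0 (shut) to 1.0 (fully open).
Only numpy, scipy, OpenCV 4.12 (cv2) and the standard library are available. Lean on these libraries where they do the work, as an engineer would, in place of code of your own. Each camera call takes 0.05 s, during which the arm holds its last target. There are 200 camera calls.

TASK

The small riser shelf on the laundry counter rocks because the sprung foot on the bracket at its end hangs above the counter. Slide the grey tapered shims flat under the foot, thin end first and one at a time, each squarely on top of the last and fully home against the shelf's end panel, until the foot is carried by the stack, using no more shims than that takes and without pushing the ball, lid, pitcher or jar from their places. Finish while still holding: keep the last (top) shim gripped in the fingers and pushed firmly against the end panel, and do not let go.

Things in the scene. Friction and masses are not known exactly. Their poses are not given: they have to be found in the camera images.
- shim_a: one of three identical loose grey hard-plastic shims lying flat on the counter: a plain strip 150 long (its x), 32 wide (y), 8 thick (z), about 30 to 55 g, whose last 20 mm at the +x end (the nose) tapers on top from 8 down to a 2 thick square edge. Origin: centre of the underside, 75 from either end; +x points to the thin nose, z up
- shim_b: one of three identical loose grey hard-plastic shims lying flat on the counter: a plain strip 150 long (its x), 32 wide (y), 8 thick (z), about 30 to 55 g, whose last 20 mm at the +x end (the nose) tapers on top from 8 down to a 2 thick square edge. Origin: centre of the underside, 75 from either end; +x points to the thin nose, z up
- shim_c: one of three identical loose grey hard-plastic shims lying flat on the counter: a plain strip 150 long (its x), 32 wide (y), 8 thick (z), about 30 to 55 g, whose last 20 mm at the +x end (the nose) tapers on top from 8 down to a 2 thick square edge. Origin: centre of the underside, 75 from either end; +x points to the thin nose, z up
- riser: white shelf on panels, fixed, 130 wide (y -110 to +20), top 140 up. A bracket at its end (30 wide, to x = -16, z 56 to 62) carries the sprung foot. Origin: on the foot's vertical axis, 9 below its underside when it hangs free, and 0 to 13 above the counter (varies), so the free gap is 9 to 22. +x: level, the way the shims slide in under the foot; z up. The counter before the foot (-x) is open
- stop (a point): the riser's end panel, a vertical white board 18 thick and 130 wide (y -110 to +20) that reaches down to the counter, the stop for the shims. This point: on its near face, straight behind the foot, 30 mm from the foot's axis in the riser's +x, level with the riser's origin. A shim fully home has its origin at x = -45, y = 0 in the riser's frame, its tail end at x = -120
- foot_bottom (a point): centre of the underside of the sprung foot: a black rubber disc 40 across and 13 high, its underside a flat 12 across that flares up as a shallow cone (6.5 mm up at the rim), on a steel stem. Its z is the height of the gap under the foot
- foot (a joint): how far (m) the foot has been lifted from its free hanging rest, 0 to 0.022, up positive. A spring presses it down with about 3.3 N as soon as it leaves 0 and 0.1 N more per mm, so drag is felt on a shim that carries it
- ball: bystander: white plastic softener ball, 92 across, 90 high; origin under its centre
- lid: bystander: green hard silicone lid, 72 across, 26 high with its knob; origin under its centre; may lie between the shims
- pitcher: bystander: stainless steel pitcher, 104 across, 170 high, handle at its +y; origin under its centre
- peg_jar: bystander: glass jar, 76 across, 100 high; origin under its centre
Mind the look-alikes: they are no part of the job. What is shaped like the shim_b but orange or pink is not meant.

How it is judged:
On the way, in this order (a step that is already met when the one before it is completed fails the run):
1. the first shim lies home under the foot (((x of shim_a in the frame of riser between -0.05 and -0.041 m and y of shim_a in the frame of riser between -0.01 and 0.01 m and angle between the x axis of shim_a and the x axis of riser, either way round below 0.12 rad and angle between shim_a's own z axis and vertical below 0.06 rad) or (x of shim_b in the frame of riser between -0.05 and -0.041 m and y of shim_b in the frame of riser between -0.01 and 0.01 m and angle between the x axis of shim_b and the x axis of riser, either way round below 0.12 rad and angle between shim_b's own z axis and vertical below 0.06 rad) or (x of shim_c in the frame of riser between -0.05 and -0.041 m and y of shim_c in the frame of riser between -0.01 and 0.01 m and angle between the x axis of shim_c and the x axis of riser, either way round below 0.12 rad and angle between shim_c's own z axis and vertical below 0.06 rad))), for 0.2 s.
2. a second shim lies home with it (((x of shim_a in the frame of riser between -0.05 and -0.041 m and y of shim_a in the frame of riser between -0.01 and 0.01 m and angle between the x axis of each of shim_a, shim_b and the x axis of riser, either way round below 0.12 rad and angle between each of shim_a, shim_b's own z axis and vertical below 0.06 rad and x of shim_b in the frame of riser between -0.05 and -0.041 m and y of shim_b in the frame of riser between -0.01 and 0.01 m) or (x of shim_a in the frame of riser between -0.05 and -0.041 m and y of shim_a in the frame of riser between -0.01 and 0.01 m and angle between the x axis of each of shim_a, shim_c and the x axis of riser, either way round below 0.12 rad and angle between each of shim_a, shim_c's own z axis and vertical below 0.06 rad and x of shim_c in the frame of riser between -0.05 and -0.041 m and y of shim_c in the frame of riser between -0.01 and 0.01 m) or (x of shim_b in the frame of riser between -0.05 and -0.041 m and y of shim_b in the frame of riser between -0.01 and 0.01 m and angle between the x axis of each of shim_b, shim_c and the x axis of riser, either way round below 0.12 rad and angle between each of shim_b, shim_c's own z axis and vertical below 0.06 rad and x of shim_c in the frame of riser between -0.05 and -0.041 m and y of shim_c in the frame of riser between -0.01 and 0.01 m))), for 0.2 s.
At the end, for the whole second after the job is handed in: The shims used lie stacked flat and home (tips within 5 mm of the end panel, 10 mm sideways, 7 degrees); the foot rests on the top one, lifted 0.2 to 9.2 mm (no shim too many); that shim is still, gripped by the fingers (over 3 N) and pushed against the panel (over 1 N) (value of joint foot between 0.0002 and 0.0092 m and ((x of shim_a in the frame of riser between -0.05 and -0.041 m and y of shim_a in the frame of riser between -0.01 and 0.01 m and angle between the x axis of each of shim_a, shim_b and the x axis of riser, either way round below 0.12 rad and angle between each of shim_a, shim_b's own z axis and vertical below 0.06 rad and x of shim_b in the frame of riser between -0.05 and -0.041 m and y of shim_b in the frame of riser between -0.01 and 0.01 m and height (world z) of foot_bottom between 0.0145 and 0.0175 m) or (x of shim_a in the frame of riser between -0.05 and -0.041 m and y of shim_a in the frame of riser between -0.01 and 0.01 m and angle between the x axis of each of shim_a, shim_c and the x axis of riser, either way round below 0.12 rad and angle between each of shim_a, shim_c's own z axis and vertical below 0.06 rad and x of shim_c in the frame of riser between -0.05 and -0.041 m and y of shim_c in the frame of riser between -0.01 and 0.01 m and height (world z) of foot_bottom between 0.0145 and 0.0175 m) or (x of shim_b in the frame of riser between -0.05 and -0.041 m and y of shim_b in the frame of riser between -0.01 and 0.01 m and angle between the x axis of each of shim_b, shim_c and the x axis of riser, either way round below 0.12 rad and angle between each of shim_b, shim_c's own z axis and vertical below 0.06 rad and x of shim_c in the frame of riser between -0.05 and -0.041 m and y of shim_c in the frame of riser between -0.01 and 0.01 m and height (world z) of foot_bottom between 0.0145 and 0.0175 m) or (x of shim_a in the frame of riser between -0.05 and -0.041 m and y of shim_a in the frame of riser between -0.01 and 0.01 m and angle between the x axis of each of shim_a, shim_b, shim_c and the x axis of riser, either way round below 0.12 rad and angle between each of shim_a, shim_b, shim_c's own z axis and vertical below 0.06 rad and x of shim_b in the frame of riser between -0.05 and -0.041 m and y of shim_b in the frame of riser between -0.01 and 0.01 m and x of shim_c in the frame of riser between -0.05 and -0.041 m and y of shim_c in the frame of riser between -0.01 and 0.01 m and height (world z) of foot_bottom between 0.0225 and 0.0255 m)) and ((x of shim_a in the frame of riser between -0.05 and -0.041 m and y of shim_a in the frame of riser between -0.01 and 0.01 m and angle between the x axis of shim_a and the x axis of riser, either way round below 0.12 rad and angle between shim_a's own z axis and vertical below 0.06 rad and contact force between the fingers and shim_a above 3 N and contact force between each of foot_c0, riser_c0 and shim_a above 1 N and linear speed of shim_a below 0.02 m/s) or (x of shim_b in the frame of riser between -0.05 and -0.041 m and y of shim_b in the frame of riser between -0.01 and 0.01 m and angle between the x axis of shim_b and the x axis of riser, either way round below 0.12 rad and angle between shim_b's own z axis and vertical below 0.06 rad and contact force between the fingers and shim_b above 3 N and contact force between each of foot_c0, riser_c0 and shim_b above 1 N and linear speed of shim_b below 0.02 m/s) or (x of shim_c in the frame of riser between -0.05 and -0.041 m and y of shim_c in the frame of riser between -0.01 and 0.01 m and angle between the x axis of shim_c and the x axis of riser, either way round below 0.12 rad and angle between shim_c's own z axis and vertical below 0.06 rad and contact force between the fingers and shim_c above 3 N and contact force between each of foot_c0, riser_c0 and shim_c above 1 N and linear speed of shim_c below 0.02 m/s))); the arm keeps its last pose, push and grip.
It fails at once if a bystander (ball, lid, pitcher or jar) is pushed more than 30 mm from its place (distance of any of ball, lid, pitcher, peg_jar from where it was at the start of the episode above 0.03 m).
It also fails if it takes over 72 s, if anything falls off the work surface, if the arm or the gripper's body presses on something with over 40 N, if the wrist force passes 120 N, or if a joint passes its speed limit or range.

## Working session

There is one attempt and no reset: what is moved stays moved. The work goes in short steps, Python scripts to look and compute and a tool call to move; the robot and the scene stay as the last step left them, time stands still between calls to the robot, and variables do not carry over. Pictures are saved under pics/ and viewed, about 8 in all and at most 12, crops included, and the job is handed in when it is done.

Besides the shell and the picture viewer there is one more tool, called by a JSON object that holds its "name" and its "arguments". arm_command: Moves the arm, as the interface text tells. Its arguments: {"type":"object","properties":{"series":{"type":"array","items":{"type":"array","items":{"type":"number"}}}},"required":["series"]}

```bash
ls; mkdir -p pics
python3 - <<'E'
from bench import ctrl,camera,camera_model
import cv2,numpy as np
np.set_printoptions(precision=4,suppress=True)
o=ctrl.get_obs();print(o, ctrl.pinch_z)
for n in("scene","top"):
    p,d=camera(n);cv2.imwrite(f"pics/{n}0.png",p[:,:,::-1]);np.save(f"pics/{n}0.npy",d);print(n,camera_model(n),d.min(),d.max())
E
```

```text
pics
{'time_s': 0.0, 'q': array([ 0.9997,  0.1815,  1.608 ,  0.    ,  1.3538, -0.2063]), 'dq': array([ 0.0003, -0.0012,  0.0021,  0.0009, -0.0006, -0.0007]), 'joint_efforts': array([  0.0022, -44.4874, -35.1337,  -0.    ,   0.009 ,   0.    ]), 'eef_pos': array([0.2049, 0.5368, 0.303 ]), 'eef_rot': array([-0.0003,  0.1814,  0.9834, -0.0008]), 'wrist_force': array([ 0.2242, -0.0656,  0.2948]), 'torque': array([ 0.0366,  0.0417, -0.0316]), 'opening': 1.0004319715771552} 0.0539
scene {'K': array([[571.9099,   0.    , 313.3382],
       [  0.    , 571.9099, 242.1274],
       [  0.    ,   0.    ,   1.    ]]), 'distortion': array([-0.1701,  0.    ,  0.    ,  0.    ,  0.    ]), 'position': array([ 1.6185, -0.1696,  0.8751]), 'attitude': array([-0.35  ,  0.6933,  0.5628, -0.283 ])} 0.0 3.9997814
top {'K': array([[533.1619,   0.    , 314.5414],
       [  0.    , 533.1619, 244.0954],
       [  0.    ,   0.    ,   1.    ]]), 'distortion': array([-0.0355,  0.    ,  0.    ,  0.    ,  0.    ]), 'position': array([0.3834, 0.0661, 1.3537]), 'attitude': array([-0.0357,  0.7076, -0.7043,  0.0441])} 0.0 2.2697873
```

View pics/top0.png

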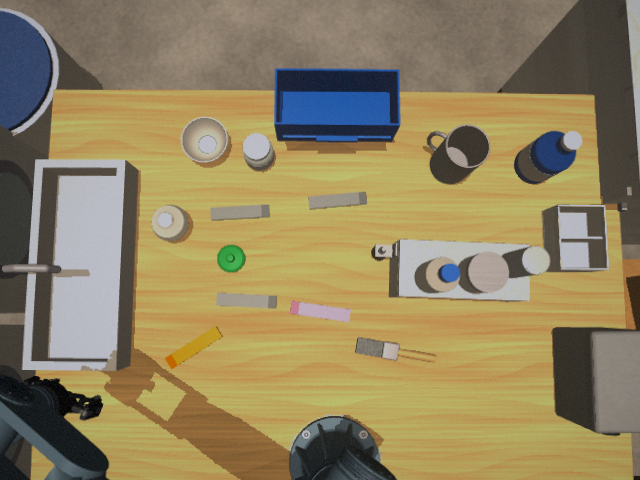

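View pics/scene0.png

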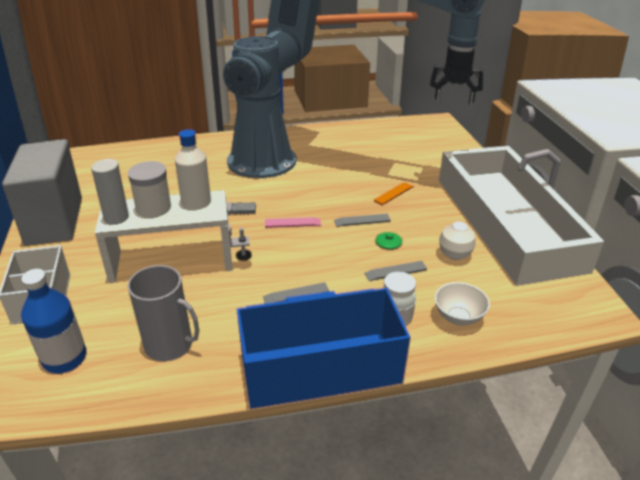

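The top view shows the three grey shims at about (240,212), (338,200) and (247,300), with their dark noses to the right. The foot and bracket are at (383,251), the lid at (231,258), the ball at (170,222) and the jar at (257,150). The scene view shows the foot at (243,253). Next I'll measure these.

```bash
cat > h.py <<'E'
import cv2,numpy as np
from scipy.spatial.transform import Rotation as R
np.set_printoptions(precision=4,suppress=True)
def rot(q): return R.from_quat([q[1],q[2],q[3],q[0]])
def rays(px,m):
    u=cv2.undistortPoints(np.float64(px).reshape(-1,1,2),m["K"],np.array(m["distortion"])).reshape(-1,2)
    return np.c_[u,np.ones(len(u))]
def plane(px,m,z):
    d=rot(m["attitude"]).apply(rays(px,m)); p=np.array(m["position"])
    return p+d*((z-p[2])/d[:,2])[:,None]
def bydepth(px,m,D):
    px=np.int32(px).reshape(-1,2); r=rays(px,m)*D[px[:,1],px[:,0]][:,None]
    return rot(m["attitude"]).apply(r)+np.array(m["position"])
def proj(P,m):
    rm=rot(m["attitude"]).inv()
    return cv2.projectPoints(np.float64(P).reshape(-1,1,3),rm.as_matrix(),-rm.apply(m["position"]),m["K"],np.array(m["distortion"]))[0].reshape(-1,2)
E
python3 - <<'E'
from h import *
from bench import ctrl,camera_model
m=camera_model("top");I=cv2.imread("pics/top0.png");D=np.load("pics/top0.npy")
hsv=cv2.cvtColor(I,cv2.COLOR_BGR2HSV)
mask=((hsv[...,1]<80)&(hsv[...,2]>60)).astype(np.uint8)*255
for n,(x,y) in dict(s1=(240,212),s2=(338,200),s3=(247,300)).items():
    k,l=cv2.connectedComponents(mask);c=l==l[y,x]
    cs,_=cv2.findContours(c.astype(np.uint8),0,1);cc=max(cs,key=cv2.contourArea)
    r=cv2.minAreaRect(cc);b=cv2.boxPoints(r)
    P=plane(b,m,.006);c0=P.mean(0)
    e=[P[1]-P[0],P[2]-P[1]];L=max(e,key=np.linalg.norm);W=min(e,key=np.linalg.norm)
    print(n,c.sum(),"ctr",c0,"len",np.linalg.norm(L),np.linalg.norm(W),"yaw",np.degrees(np.arctan2(L[1],L[0]))%180, "hgt",bydepth([r[0]],m,D)[0,2])
# riser top: white region at z=.14
for q in [(383,251),(376,251),(390,251),(400,246),(410,255),(500,292),(395,243)]: print(q,bydepth([q],m,D)[0],hsv[q[1],q[0]])
for n,q in dict(lid=(231,258),ball=(170,222),jar=(257,150)).items(): print(n,bydepth([q],m,D)[0])
print(plane([(400,241),(397,297),(528,300),(530,245)],m,.14))
w=camera_model("wrist");o=ctrl.get_obs();T=rot(o["eef_rot"])
print("wrist cam in tool",T.inv().apply(w["position"]-o["eef_pos"]),(T.inv()*rot(w["attitude"])).as_matrix(),w["K"][0])
cv2.imwrite("pics/crop.png",cv2.resize(np.hstack([I[230:310,365:445],cv2.imread("pics/scene0.png")[215:295,200:280]]),None,fx=5,fy=5,interpolation=2))
E
```

```text
s1 728 ctr [0.6186 0.2428 0.006 ] len 0.14999463098621363 0.0327135679401116 yaw 93.55139113137663 hgt 0.008319625242056095
s2 712 ctr [ 0.6513 -0.0072  0.006 ] len 0.1489258171710606 0.03219820645531348 yaw 95.6744425622188 hgt 0.006686011264915637
s3 763 ctr [0.3935 0.2221 0.006 ] len 0.15054130595339016 0.03206519241430318 yaw 87.29366575042043 hgt 0.009424275829375661
(383, 251) [ 0.5093 -0.1096  0.1081] [ 18  23 131]
(376, 251) [ 0.5129 -0.0978  0.0714] [ 15  22 189]
(390, 251) [ 0.5133 -0.1321  0.0696] [ 17  21 190]
(400, 246) [ 0.517  -0.1431  0.1476] [ 30   5 189]
(410, 255) [ 0.4966 -0.1659  0.1463] [ 90   1 187]
(500, 292) [ 0.413  -0.3712  0.1448] [105   8 193]
(395, 243) [ 0.5282 -0.1378  0.1104] [ 19  43 101]
lid [0.4977 0.2584 0.03  ]
ball [0.5784 0.3981 0.0887]
jar [0.7534 0.1913 0.1011]
[[ 0.5294 -0.1446  0.14  ]
 [ 0.4012 -0.136   0.14  ]
 [ 0.395  -0.4373  0.14  ]
 [ 0.5218 -0.4471  0.14  ]]
wrist cam in tool [ 0.0761 -0.0004 -0.0707] [[-0.001  -0.9542 -0.2992]
 [ 1.     -0.001  -0.0004]
 [ 0.0001 -0.2992  0.9542]] [402.7431   0.     310.7035]
```

View pics/crop.png

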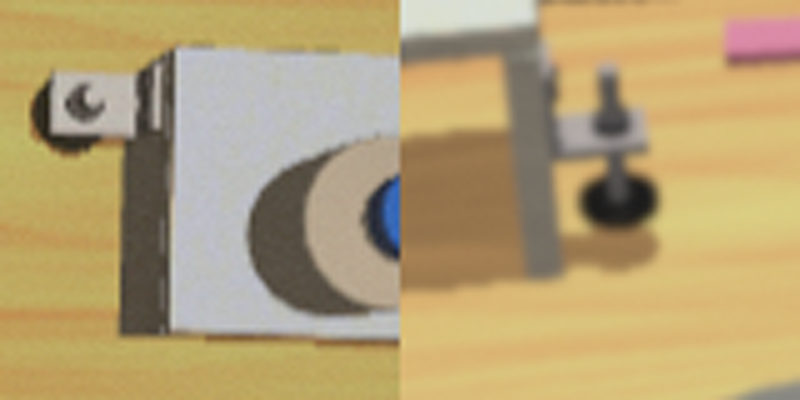

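The crop shows the foot hanging below the bracket, in front of the panel's +y-side corner, so the shims slide in along world −y. I'll write a move planner and go to a close view.

```bash
cat > mv.py <<'E'
from h import *
from bench import ctrl
def pose(yaw,tilt):  # yaw: heading of tool x in world (deg); tilt about tool y: + brings fingers toward -toolx
    c,s=np.cos(np.radians(yaw)),np.sin(np.radians(yaw))
    x=np.array([c,s,0]);z=np.array([0,0,-1.]);y=np.cross(z,x)
    return R.from_matrix(np.c_[x,y,z])*R.from_euler('y',-tilt,degrees=True)
def plan(*way,start=None):
    o=ctrl.get_obs();p,r=(o["eef_pos"],rot(o["eef_rot"])) if start is None else start
    print("t",o["time_s"],"eef",o["eef_pos"],"F",o["wrist_force"])
    for P,yaw,tilt in way:
        q=pose(yaw,tilt);d=(np.array(P)-p);rv=(r.inv()*q).as_rotvec()
        n=int(max(np.ceil(np.linalg.norm(d)/.24),np.ceil(np.degrees(np.linalg.norm(rv))/42)))
        for k in range(n):
            p2=p+d/n;r2=r*R.from_rotvec(rv/n)
            print("move",r.inv().apply(p2-p).round(4),np.degrees((r.inv()*r2).as_rotvec()).round(2));p,r=p2,r2
E
python3 -c "
from mv import *
plan(([.51,.08,.15],90,40))"
```

```text
t 0.1 eef [0.2049 0.5368 0.3031] F [-0.4633  0.0738 -0.5736]
move [-0.1493 -0.1059  0.0511] [  7.99 -11.64  22.05]
move [-0.162  -0.0347  0.0933] [  7.99 -11.64  22.05]
move [-0.1385  0.0396  0.124 ] [  7.99 -11.64  22.05]
```

{"name": "arm_command", "arguments": {"series": [[-0.149,-0.106,0.051,8,-11.6,22,0.0854],[-0.149,-0.106,0.051,8,-11.6,22,0.0854],[-0.149,-0.106,0.051,8,-11.6,22,0.0854],[-0.149,-0.106,0.051,8,-11.6,22,0.0854],[-0.149,-0.106,0.051,8,-11.6,22,0.0854]]}}

```text
time_s: 0.6
eef_pos: [0.3074, 0.3814, 0.2506]
eef_rot: [0.086, 0.365, 0.923, -0.089]
wrist_force: [-1.2, 0.8, -0.7]
opening: 1.0
```

{"name": "arm_command", "arguments": {"series": [[-0.162,-0.035,0.093,8,-11.6,22,0.0854],[-0.162,-0.035,0.093,8,-11.6,22,0.0854],[-0.162,-0.035,0.093,8,-11.6,22,0.0854],[-0.162,-0.035,0.093,8,-11.6,22,0.0854],[-0.162,-0.035,0.093,8,-11.6,22,0.0854]]}}

```text
time_s: 1.1
eef_pos: [0.409, 0.2298, 0.2003]
eef_rot: [0.167, 0.529, 0.815, -0.17]
wrist_force: [-1.1, -0.6, -0.3]
opening: 1.001
```

{"name": "arm_command", "arguments": {"series": [[-0.138,0.04,0.124,8,-11.6,22,0.0854],[-0.138,0.04,0.124,8,-11.6,22,0.0854],[-0.138,0.04,0.124,8,-11.6,22,0.0854],[-0.138,0.04,0.124,8,-11.6,22,0.0854],[-0.138,0.04,0.124,8,-11.6,22,0.0854]]}}

```text
time_s: 1.6
eef_pos: [0.5115, 0.0788, 0.1489]
eef_rot: [0.24, 0.665, 0.665, -0.242]
wrist_force: [-0.9, 0.1, -0.2]
opening: 1.003
```

Run:
```python
from mv import *
from bench import camera,camera_model
plan(([.51,.08,.15],90,40))
m=camera_model("wrist");p,d=camera("wrist")
cv2.imwrite("pics/w1.png",p[:,:,::-1]);np.save("pics/w1.npy",d);import pickle;pickle.dump(m,open("pics/w1.pkl","wb"))
print(m, proj([[.509,-.11,.016],[.509,-.14,0]],m))
```

```text
t 1.6 eef [0.5115 0.0788 0.1489] F [-0.8846  0.0648 -0.1935]
move [ 0.0002 -0.0015 -0.0016] [-0.16 -0.12  0.04]
{'K': array([[402.7431,   0.    , 310.7035],
       [  0.    , 402.7431, 242.014 ],
       [  0.    ,   0.    ,   1.    ]]), 'distortion': array([-0.0387,  0.    ,  0.    ,  0.    ,  0.    ]), 'position': array([0.5119, 0.182 , 0.1541]), 'attitude': array([ 0.4797,  0.8775, -0.0003, -0.002 ])} [[308.4166 294.0292]
 [308.7731 292.1551]]
```

View pics/w1.png

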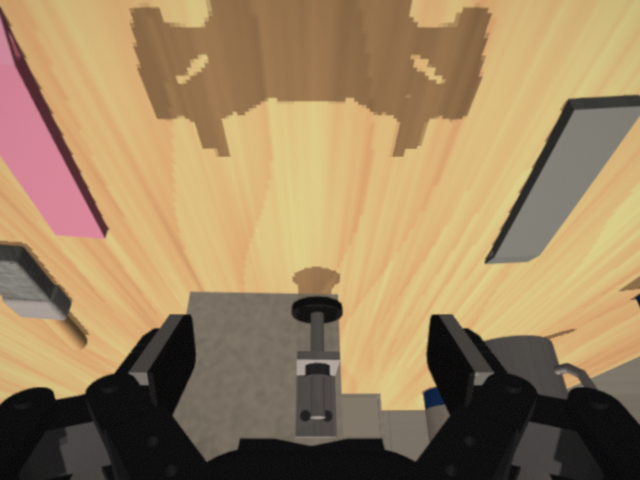

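The wrist view shows the foot disc at (317,305), its stem below it, the panel base edge at row ~293 (columns 190–338) and shim s2 at right. I'll take the gap and riser pose from this.

Run:
```python
from h import *
import pickle
m=pickle.load(open("pics/w1.pkl","rb"));D=np.load("pics/w1.npy");I=cv2.imread("pics/w1.png");g=cv2.cvtColor(I,6)
# counter check + panel depth points
for q in [(250,285),(370,285),(316,255),(316,265)]: print("counter",q,bydepth([q],m,D)[0])
us=np.arange(200,285,5)
P=[bydepth([(u,v)],m,D)[0] for u in us for v in range(310,370,6) if abs(u-150)>0]; P=np.array(P);P=P[(P[:,1]<-.10)&(P[:,1]>-.2)]
A=np.c_[P[:,0],np.ones(len(P))];k=np.linalg.lstsq(A,P[:,1],rcond=None)[0];print("panel y=",k,"slope deg",np.degrees(np.arctan(k[0])),"at .51",k@[.51,1],len(P))
# base edge: gradient saturation
S=cv2.cvtColor(I,cv2.COLOR_BGR2HSV)[...,1].astype(float)
E=[(u,275+np.argmin(np.diff(S[275:305,u]))+.5) for u in range(200,290,6)]
Q=plane(E,m,0);k=np.polyfit(Q[:,0],Q[:,1],1);print("base edge",k,np.degrees(np.arctan(k[0])),np.polyval(k,.51),Q[[0,-1]])
S=S
row=[(u,v) for v in (300,350,380) for u in range(280,360) if 0]
# disc
mk=((g<45)).astype(np.uint8);mk[325:]=0;mk[:285]=0;n,l=cv2.connectedComponents(mk);c=l==l[303,300]
ys,xs=np.nonzero(c);print("disc px",xs.min(),xs.max(),ys.min(),ys.max(),"width row",[(y,xs[ys==y].min(),xs[ys==y].max()) for y in range(ys.min(),ys.max()+1)])
for v in range(294,330,2): print(v,I[v,317],bydepth([(317,v)],m,D)[0])
# bracket top / front
for v in range(345,372,2): print(v,I[v,302],I[v,330],bydepth([(302,v)],m,D)[0])
for v in (300,310,330): print("edge",v,[ (u,int(g[v,u])) for u in range(330,348,2)])
```

```text
counter (250, 285) [ 0.4592 -0.1253  0.0005]
counter (370, 285) [ 0.5611 -0.1256  0.0001]
counter (316, 255) [ 0.5148 -0.0749  0.0008]
counter (316, 265) [ 0.5149 -0.0895  0.001 ]
panel y= [-0.0331 -0.1241] slope deg -1.8972256534227154 at .51 -0.140992047649638 167
base edge [-0.0385 -0.1245] -2.204039022566474 -0.14408718529456924 [[ 0.413  -0.1394  0.    ]
 [ 0.487  -0.1429  0.    ]]
disc px 292 341 297 322 width row [(297, np.int64(308), np.int64(325)), (298, np.int64(304), np.int64(329)), (299, np.int64(301), np.int64(333)), (300, np.int64(299), np.int64(335)), (301, np.int64(297), np.int64(336)), (302, np.int64(295), np.int64(337)), (303, np.int64(294), np.int64(339)), (304, np.int64(293), np.int64(340)), (305, np.int64(293), np.int64(340)), (306, np.int64(293), np.int64(340)), (307, np.int64(292), np.int64(340)), (308, np.int64(292), np.int64(340)), (309, np.int64(292), np.int64(340)), (310, np.int64(292), np.int64(340)), (311, np.int64(293), np.int64(341)), (312, np.int64(293), np.int64(340)), (313, np.int64(293), np.int64(340)), (314, np.int64(293), np.int64(340)), (315, np.
[... 1459 characters left out ...]
 0.0727]
361 [155 162 172] [157 165 175] [ 0.5049 -0.0997  0.0725]
363 [153 161 172] [158 167 177] [ 0.5048 -0.1038  0.0727]
365 [155 163 173] [142 149 159] [ 0.5047 -0.1103  0.0723]
367 [155 163 174] [135 142 151] [ 0.5046 -0.1144  0.0726]
369 [155 163 173] [134 140 149] [ 0.5045 -0.1199  0.0726]
371 [156 164 174] [134 141 150] [ 0.5044 -0.1252  0.0727]
edge 300 [(330, 15), (332, 15), (334, 24), (336, 47), (338, 138), (340, 187), (342, 186), (344, 188), (346, 191)]
edge 310 [(330, 18), (332, 21), (334, 19), (336, 19), (338, 30), (340, 26), (342, 106), (344, 184), (346, 186)]
edge 330 [(330, 107), (332, 108), (334, 110), (336, 108), (338, 121), (340, 175), (342, 186), (344, 191), (346, 195)]
```

The bracket top is at 72.6 mm, the rim bottom at 26.2 and the disc top at 32.5. All three put the gap at about 19.5 mm, so three shims are needed (16 < gap < 24). The riser heading is about −92° and the foot is near (0.514, −0.112). I'll fetch s3 first.

```bash
python3 -c "
from mv import *
plan(([.395,.262,.17],87.3,0))"
```

```text
t 1.65 eef [0.5105 0.0804 0.1495] F [-0.5665  0.752   0.1597]
move [ 0.1265 -0.1157 -0.1318] [ 0.79 39.83  2.61]
```

{"name": "arm_command", "arguments": {"series": [[0.126,-0.116,-0.132,0.8,39.8,2.6,0.07],[0.126,-0.116,-0.132,0.8,39.8,2.6,0.07],[0.126,-0.116,-0.132,0.8,39.8,2.6,0.07],[0.126,-0.116,-0.132,0.8,39.8,2.6,0.07],[0.126,-0.116,-0.132,0.8,39.8,2.6,0.07]]}}

```text
time_s: 2.15
eef_pos: [0.3909, 0.2666, 0.1729]
eef_rot: [-0.002, 0.721, 0.693, 0.003]
wrist_force: [-0.9, -1.1, 0.2]
opening: 0.821
```

{"name": "arm_command", "arguments": {"series": [[0,0,0,0,0,0,0.07],[0,0,0,0,0,0,0.07],[0,0,0,0,0,0,0.07],[0,0,0,0,0,0,0.07],[0,0,0,0,0,0,0.07]]}}

```text
time_s: 2.65
eef_pos: [0.3941, 0.2621, 0.1708]
eef_rot: [0.001, 0.723, 0.691, -0.001]
wrist_force: [-0.3, 0.1, -0.1]
opening: 0.818
```

```bash
cat > look.py <<'E'
from mv import *
from bench import camera,camera_model
import sys
def look(guess,name,z=.006):
    o=ctrl.get_obs();m=camera_model("wrist");p,d=camera("wrist");I=np.ascontiguousarray(p[:,:,::-1]);cv2.imwrite(f"pics/{name}.png",I)
    h=cv2.cvtColor(I,cv2.COLOR_BGR2HSV);mk=((h[...,1]<60)&(h[...,2]>70)).astype(np.uint8)
    mk=cv2.morphologyEx(mk,2,np.ones((3,3)))
    u,v=proj([[*guess,.008]],m)[0].astype(int);n,l=cv2.connectedComponents(mk);c=(l==l[v,u]);print("guess px",u,v,"hsv",h[v,u],"in mask",mk[v,u],c.sum())
    cs,_=cv2.findContours(c.astype(np.uint8),0,1);cc=max(cs,key=cv2.contourArea).reshape(-1,2)
    P=plane(cc,m,z)[:,:2].astype(np.float32);r=cv2.minAreaRect(P*1000);b=cv2.boxPoints(r)/1000
    e=[b[1]-b[0],b[2]-b[1]];L=max(e,key=np.linalg.norm)
    print("ctr",b.mean(0),"size",r[1],"yaw",np.degrees(np.arctan2(L[1],L[0]))%180,"eef",o["eef_pos"],"open",o["opening"]*.0854)
    print("touches border",cc.min(0),cc.max(0))
E
python3 -c "
from look import *
look((.3935,.2221),'s3')
plan(([.395,.262,.075],87.3,0))"
```

```text
guess px 312 305 hsv [21 27 96] in mask 1 10212
ctr [0.3946 0.2229] size (146.31930541992188, 31.55885887145996) yaw 87.31985 eef [0.3941 0.2621 0.1708] open 0.06989612812139048
touches border [288 190] [341 397]
t 2.7 eef [0.394  0.2621 0.1708] F [-0.4983  1.2504 -0.6414]
move [0.0001 0.0009 0.0958] [0.02 0.09 0.14]
```

View pics/s3.png

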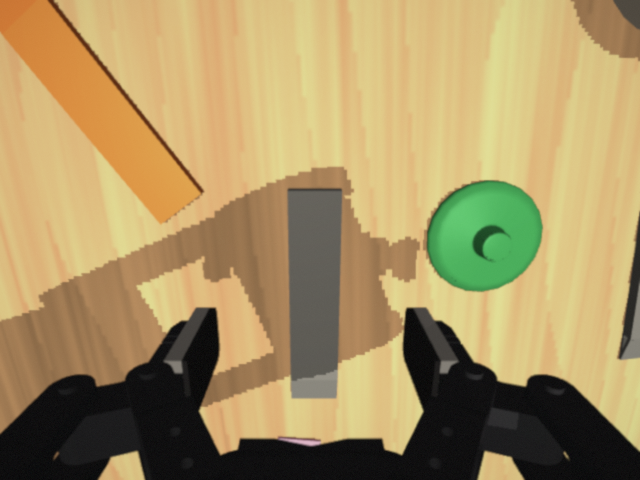

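The view shows s3 centred between the open fingers (columns 288–341, rows 190–397), nose at the bottom, with the lid clear at (485,235). Descending and gripping.

{"name": "arm_command", "arguments": {"series": [[0,0.001,0.05,0,0,0,0.06],[0,0.001,0.085,0,0,0,0.06],[0,0.001,0.094,0,0,0,0.06],[0,0.001,0.095,0,0,0,0.06],[0,0.001,0.096,0,0,0,0.06]]}}

```text
time_s: 3.2
eef_pos: [0.3959, 0.2625, 0.0762]
eef_rot: [0.001, 0.723, 0.691, 0.001]
wrist_force: [0.4, 0.4, -0.4]
opening: 0.699
```

{"name": "arm_command", "arguments": {"series": [[0,0,0,0,0,0,0.02],[0,0,0,0,0,0,0.02],[0,0,0,0,0,0,0.02],[0,0,0,0,0,0,0.02],[0,0,0,0,0,0,0.02]]}}

```text
time_s: 3.7
eef_pos: [0.396, 0.2626, 0.0769]
eef_rot: [0.001, 0.722, 0.691, 0.001]
wrist_force: [-1.5, 0.0, 8.8]
opening: 0.341
```

{"name": "arm_command", "arguments": {"series": [[0,0,0,0,0,0,0.02],[0,0,-0.02,0,0,0,0.02],[0,0,-0.05,0,0,0,0.02],[0,0,-0.06,0,0,0,0.02],[0,0,-0.06,0,0,0,0.02]]}}

```text
time_s: 4.2
eef_pos: [0.3962, 0.2628, 0.1372]
eef_rot: [0.002, 0.723, 0.691, 0.002]
wrist_force: [-0.2, -0.4, -0.4]
opening: 0.345
```

```bash
python3 -c "
from look import *
look((.3935,.2221),'s3g',z=.066)
plan(([.515,.11,.10],88,0))"
```

```text
guess px 307 334 hsv [ 24  25 101] in mask 1 15861
ctr [0.3962 0.2481] size (94.97843170166016, 32.51719665527344) yaw 87.32818 eef [0.3962 0.2628 0.1372] open 0.029457053015782296
touches border [268 239] [354 444]
t 4.25 eef [0.3954 0.2624 0.1358] F [-0.7653 -0.7541  0.2393]
move [-0.147   0.1261  0.0362] [ 0.19 -0.01 -0.53]
```

View pics/s3g.png

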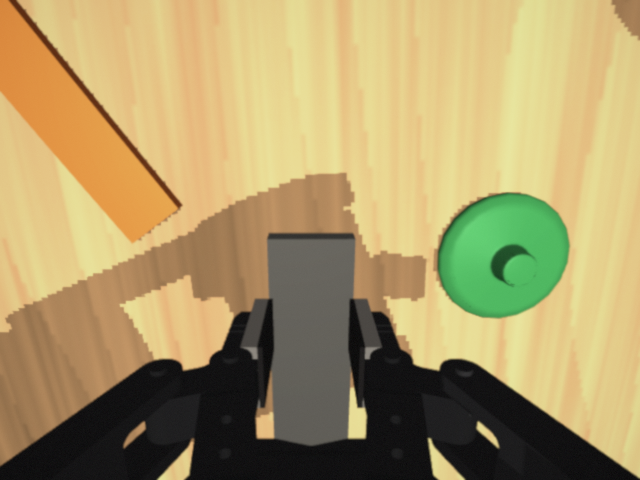

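Shim s3 is held level and square: tail edge at row 235, columns 268–354, both pads on it. Carrying it to the approach line.

```bash
python3 -c "
from mv import *
plan(([.520,.11,.132],88,0),([.520,.11,.0795],88,0),([.5175,.03,.0795],88,0),([.516,-.015,.0785],88,0))"
```

```text
t 4.25 eef [0.3954 0.2624 0.1358] F [-0.7653 -0.7541  0.2393]
move [-0.1468  0.1312  0.0042] [ 0.19 -0.01 -0.53]
move [ 0.     -0.      0.0525] [-0. -0. -0.]
move [-0.08    0.0003  0.    ] [0. 0. 0.]
move [-0.045   0.0001  0.001 ] [-0. -0. -0.]
```

{"name": "arm_command", "arguments": {"series": [[-0.147,0.131,0.004,0,0,-0.5,0.02],[-0.147,0.131,0.004,0,0,-0.5,0.02],[-0.147,0.131,0.004,0,0,-0.5,0.02],[-0.147,0.131,0.004,0,0,-0.5,0.02],[-0.147,0.131,0.004,0,0,-0.5,0.02]]}}

```text
time_s: 4.75
eef_pos: [0.5224, 0.1052, 0.1305]
eef_rot: [0.002, 0.721, 0.693, 0.0]
wrist_force: [-0.8, 0.8, -0.6]
opening: 0.34
```

{"name": "arm_command", "arguments": {"series": [[0,0,0.02,0,0,0,0.02],[0,0,0.04,0,0,0,0.02],[0,0,0.05,0,0,0,0.02],[0,0,0.05,0,0,0,0.02],[0,0,0.05,0,0,0,0.02]]}}

```text
time_s: 5.25
eef_pos: [0.5189, 0.1099, 0.0811]
eef_rot: [0.0, 0.719, 0.695, -0.0]
wrist_force: [1.0, 0.1, 0.2]
opening: 0.343
```

```bash
python3 -c "
from mv import *
o=ctrl.get_obs();print(o['eef_rot'])
plan(([.5175,.03,.0795],88,0),([.516,-.015,.0785],88,0))
from bench import camera,camera_model
m=camera_model('top');p,d=camera('top');cv2.imwrite('pics/t2.png',p[:,:,::-1])
"
```

```text
[ 0.0003  0.7194  0.6946 -0.0003]
t 5.25 eef [0.5189 0.1099 0.0811] F [0.9611 0.1465 0.1814]
move [-0.0799  0.0014  0.0017] [ 0.    0.05 -0.01]
move [-0.045   0.0001  0.001 ] [ 0. -0.  0.]
```

{"name": "arm_command", "arguments": {"series": [[-0.03,0.001,0.001,0,0,0,0.02],[-0.06,0.001,0.002,0,0,0,0.02],[-0.09,0.001,0.003,0,0,0,0.02],[-0.115,0.001,0.004,0,0,0,0.02],[-0.12,0.001,0.005,0,0,0,0.02]]}}

```text
time_s: 5.8
eef_pos: [0.517, -0.0127, 0.0777]
eef_rot: [0.002, 0.72, 0.694, 0.001]
wrist_force: [-0.1, -0.2, -0.2]
opening: 0.341
```

{"name": "arm_command", "arguments": {"series": [[-0.004,0,0,0,0,0,0.02],[-0.008,0,0,0,0,0,0.02],[-0.011,0,0,0,0,0,0.02],[-0.014,0,0,0,0,0,0.02],[-0.016,0,0,0,0,0,0.02]]}}

```text
time_s: 6.3
eef_pos: [0.516, -0.0254, 0.077]
eef_rot: [0.0, 0.719, 0.695, 0.001]
wrist_force: [1.8, 14.0, 7.6]
opening: 0.342
```

Contact with the panel at y = −0.0254 with 14 N (predicted −0.0275). Releasing, raising and checking.

{"name": "arm_command", "arguments": {"series": [[0,0,0,0,0,0,0.05],[0,0,0,0,0,0,0.05],[0,0,0,0,0,0,0.05],[0,0,-0.02,0,0,0,0.05],[0,0,-0.05,0,0,0,0.05]]}}

```text
time_s: 6.8
eef_pos: [0.5137, -0.0261, 0.125]
eef_rot: [-0.001, 0.72, 0.694, -0.001]
wrist_force: [1.0, -0.1, 0.8]
opening: 0.583
```

{"name": "arm_command", "arguments": {"series": [[0.02,0,-0.04,0,0,0,0.07],[0.04,0,-0.06,0,0,0,0.07],[0.06,0,-0.06,0,0,0,0.07],[0.06,0,-0.06,0,0,0,0.07],[0.06,0,-0.06,0,0,0,0.07]]}}

```text
time_s: 7.3
eef_pos: [0.5171, 0.0336, 0.186]
eef_rot: [0.001, 0.719, 0.695, -0.0]
wrist_force: [0.3, -0.4, -0.4]
opening: 0.819
```

```bash
python3 -c "
from look import *
look((.516,-.02),'h1')
plan(([.616,.283,.17],93.5,0))
# top camera estimate too
from bench import camera_model
"
```

```text
guess px 311 313 hsv [20 25 93] in mask 1 6377
ctr [ 0.5149 -0.054 ] size (123.40074157714844, 31.79296112060547) yaw 88.1361 eef [0.5171 0.0336 0.186 ] open 0.06997386101590296
touches border [289 275] [335 424]
t 7.35 eef [0.517  0.0332 0.1857] F [-0.1213 -1.1712  0.2898]
move [0.1266 0.0451 0.0077] [-0.01  0.03 -2.76]
move [0.1242 0.0511 0.0078] [-0.01  0.03 -2.76]
```

View pics/h1.png

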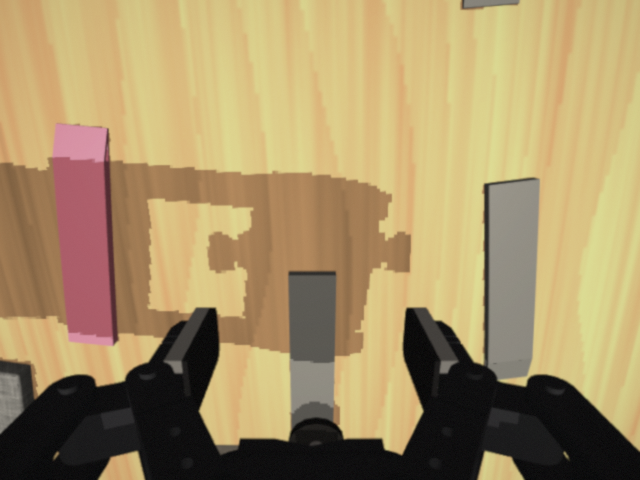

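The first shim lies straight under the foot, with its tail edge at row 275 (columns 289–335). Its measured centre y is −0.067, i.e. home. Next is s1.

```bash
python3 -c "
from mv import *
plan(([.6167,.2727,.17],93.5,0))"
```

```text
t 7.35 eef [0.517  0.0332 0.1857] F [-0.1213 -1.1712  0.2898]
move [0.1214 0.0456 0.0077] [-0.01  0.03 -2.76]
move [0.1191 0.0514 0.0078] [-0.01  0.03 -2.76]
```

{"name": "arm_command", "arguments": {"series": [[0.121,0.046,0.008,0,0,-2.8,0.07],[0.121,0.046,0.008,0,0,-2.8,0.07],[0.121,0.046,0.008,0,0,-2.8,0.07],[0.121,0.046,0.008,0,0,-2.8,0.07],[0.121,0.046,0.008,0,0,-2.8,0.07]]}}

```text
time_s: 7.85
eef_pos: [0.5674, 0.1524, 0.1772]
eef_rot: [0.0, 0.702, 0.712, -0.001]
wrist_force: [0.3, -0.5, -1.0]
opening: 0.815
```

{"name": "arm_command", "arguments": {"series": [[0.119,0.051,0.008,0,0,-2.8,0.07],[0.119,0.051,0.008,0,0,-2.8,0.07],[0.119,0.051,0.008,0,0,-2.8,0.07],[0.119,0.051,0.008,0,0,-2.8,0.07],[0.119,0.051,0.008,0,0,-2.8,0.07]]}}

```text
time_s: 8.35
eef_pos: [0.6169, 0.2712, 0.1695]
eef_rot: [0.0, 0.685, 0.729, -0.001]
wrist_force: [-0.2, -0.7, 0.5]
opening: 0.819
```

```bash
python3 -c "
from look import *
look((.6186,.2428),'s1')
plan(([.6167,.2727,.0785],93.5,0))"
```

```text
guess px 310 289 hsv [23 24 94] in mask 1 10816
ctr [0.6192 0.2436] size (31.870929718017578, 147.1657257080078) yaw 93.6207 eef [0.6169 0.2712 0.1695] open 0.06991244362545727
touches border [284 170] [339 385]
t 8.4 eef [0.6168 0.2707 0.1696] F [-0.1188 -0.1237 -0.719 ]
move [0.0022 0.0001 0.0911] [-0.05  0.1  -0.01]
```

{"name": "arm_command", "arguments": {"series": [[0.001,0,0.05,0,0,0,0.06],[0.001,0,0.08,0,0,0,0.06],[0.001,0,0.09,0,0,0,0.06],[0.001,0,0.091,0,0,0,0.06],[0.001,0,0.091,0,0,0,0.06]]}}

```text
time_s: 8.9
eef_pos: [0.6182, 0.2728, 0.0808]
eef_rot: [0.001, 0.685, 0.728, 0.001]
wrist_force: [-0.5, 0.7, 0.3]
opening: 0.702
```

{"name": "arm_command", "arguments": {"series": [[0,0,0,0,0,0,0.02],[0,0,0,0,0,0,0.02],[0,0,0,0,0,0,0.02],[0,0,0,0,0,0,0.02],[0,0,0,0,0,0,0.02]]}}

```text
time_s: 9.4
eef_pos: [0.6175, 0.2737, 0.0809]
eef_rot: [0.001, 0.685, 0.729, 0.0]
wrist_force: [-2.2, -1.0, 5.7]
opening: 0.235
```

{"name": "arm_command", "arguments": {"series": [[0,0,0,0,0,0,0.02],[0,0,-0.02,0,0,0,0.02],[0,0,-0.05,0,0,0,0.02],[0,0,-0.06,0,0,0,0.02],[0,0,-0.06,0,0,0,0.02]]}}

```text
time_s: 9.9
eef_pos: [0.6186, 0.2741, 0.1419]
eef_rot: [0.002, 0.685, 0.729, 0.002]
wrist_force: [-0.6, -0.6, -0.2]
opening: 0.239
```

```bash
python3 -c "
from look import *
look((.6165,.285),'s1g',z=.062)
plan(([.520,.11,.132],88,0),([.520,.11,.092],88,0))"
```

```text
guess px 306 243 hsv [ 20  23 100] in mask 1 12665
ctr [0.6177 0.2727] size (23.326522827148438, 106.6103286743164) yaw 93.452705 eef [0.6186 0.2741 0.1419] open 0.020383880254826073
touches border [276 183] [337 416]
t 9.95 eef [0.6175 0.2737 0.14  ] F [-0.3228 -0.3081  0.106 ]
move [-0.1573 -0.1076  0.0078] [0.16 0.02 5.57]
move [ 0.   -0.    0.04] [-0.  0.  0.]
```

The opening of 0.020 shows the fingers closed above the shim, about 4 mm too high. I'll reopen and go lower.

{"name": "arm_command", "arguments": {"series": [[0,0,0,0,0,0,0.06],[0,0,0,0,0,0,0.06],[0,0,0.035,0,0,0,0.06],[0,0,0.055,0,0,0,0.06],[0,0,0.064,0,0,0,0.06]]}}

```text
time_s: 10.45
eef_pos: [0.6149, 0.2729, 0.0714]
eef_rot: [-0.001, 0.685, 0.729, -0.003]
wrist_force: [-0.4, 0.7, -0.5]
opening: 0.702
```

{"name": "arm_command", "arguments": {"series": [[0,0,0.001,0,0,0,0.06],[0,0,0.001,0,0,0,0.06],[0,0,0.001,0,0,0,0.06],[0,0,0.001,0,0,0,0.06],[0,0,0.001,0,0,0,0.06]]}}

```text
time_s: 10.95
eef_pos: [0.6177, 0.2737, 0.0754]
eef_rot: [0.001, 0.685, 0.729, 0.001]
wrist_force: [0.5, 0.1, -0.4]
opening: 0.702
```

```bash
python3 -c "
from mv import *
for i in range(1):plan(([.6175,.2737,.075],93.5,0))"
```

```text
t 10.95 eef [0.6177 0.2737 0.0754] F [ 0.5122  0.0531 -0.3845]
move [ 0.     -0.0002  0.0004] [0.14 0.03 0.07]
```

Height is now 0.0754. Closing and lifting.

{"name": "arm_command", "arguments": {"series": [[0,0,0,0,0,0,0.02],[0,0,0,0,0,0,0.02],[0,0,0,0,0,0,0.02],[0,0,0,0,0,0,0.02],[0,0,0,0,0,0,0.02]]}}

```text
time_s: 11.45
eef_pos: [0.6176, 0.2736, 0.0749]
eef_rot: [0.001, 0.685, 0.729, 0.0]
wrist_force: [-0.6, -0.6, 5.7]
opening: 0.347
```

{"name": "arm_command", "arguments": {"series": [[0,0,0,0,0,0,0.02],[0,0,-0.02,0,0,0,0.02],[0,0,-0.05,0,0,0,0.02],[0,0,-0.06,0,0,0,0.02],[0,0,-0.06,0,0,0,0.02]]}}

```text
time_s: 11.95
eef_pos: [0.6183, 0.2739, 0.1361]
eef_rot: [0.002, 0.685, 0.729, 0.002]
wrist_force: [-0.7, 0.3, -0.3]
opening: 0.35
```

```bash
python3 -c "
from look import *
look((.6165,.285),'s1h',z=.066)
plan(([.520,.11,.132],88,0),([.520,.11,.092],88,0))"
```

```text
guess px 307 246 hsv [ 19  28 102] in mask 1 18499
ctr [0.6192 0.2647] size (32.40898132324219, 104.07857513427734) yaw 93.58196 eef [0.6183 0.2739 0.1361] open 0.029855832351351544
touches border [266 213] [355 444]
t 12.0 eef [0.6173 0.2736 0.1344] F [ 0.503   0.9175 -0.6122]
move [-0.1572 -0.1073  0.0023] [0.11 0.04 5.56]
move [ 0.   -0.    0.04] [-0. -0. -0.]
```

{"name": "arm_command", "arguments": {"series": [[-0.157,-0.107,0.002,0,0,5.6,0.02],[-0.157,-0.107,0.002,0,0,5.6,0.02],[-0.157,-0.107,0.002,0,0,5.6,0.02],[-0.157,-0.107,0.002,0,0,5.6,0.02],[-0.157,-0.107,0.002,0,0,5.6,0.02]]}}

```text
time_s: 12.5
eef_pos: [0.516, 0.1071, 0.1296]
eef_rot: [-0.001, 0.721, 0.693, -0.003]
wrist_force: [-0.4, 0.5, -0.5]
opening: 0.345
```

{"name": "arm_command", "arguments": {"series": [[0,0,0.01,0,0,0,0.02],[0,0,0.025,0,0,0,0.02],[0,0,0.035,0,0,0,0.02],[0,0,0.038,0,0,0,0.02],[0,0,0.038,0,0,0,0.02]]}}

```text
time_s: 13.0
eef_pos: [0.5196, 0.1108, 0.0929]
eef_rot: [-0.0, 0.719, 0.695, -0.001]
wrist_force: [-0.2, -0.7, -0.3]
opening: 0.351
```

```bash
python3 -c "
from mv import *
plan(([.5175,.03,.088],88,0))"
```

```text
t 13.0 eef [0.5196 0.1108 0.0929] F [-0.2366 -0.7103 -0.3468]
move [-0.0808  0.0007  0.005 ] [-0.08  0.04  0.03]
```

{"name": "arm_command", "arguments": {"series": [[-0.02,0.001,0.001,0,0,0,0.02],[-0.045,0.001,0.002,0,0,0,0.02],[-0.07,0.001,0.003,0,0,0,0.02],[-0.08,0.001,0.005,0,0,0,0.02],[-0.08,0.001,0.005,0,0,0,0.02]]}}

```text
time_s: 13.5
eef_pos: [0.5186, 0.0294, 0.0895]
eef_rot: [0.001, 0.72, 0.694, 0.0]
wrist_force: [0.4, -0.0, -0.2]
opening: 0.344
```

{"name": "arm_command", "arguments": {"series": [[0,0,0.001,0,0,0,0.02],[0,0,0.002,0,0,0,0.02],[0,0,0.003,0,0,0,0.02],[0,0,0.004,0,0,0,0.02],[0,0,0.004,0,0,0,0.02]]}}

```text
time_s: 14.0
eef_pos: [0.5181, 0.0306, 0.0852]
eef_rot: [0.0, 0.719, 0.695, -0.0]
wrist_force: [0.0, -0.6, 0.5]
opening: 0.347
```

{"name": "arm_command", "arguments": {"series": [[-0.012,0,0.001,0,0,0,0.02],[-0.026,0,0.001,0,0,0,0.02],[-0.04,0,0.001,0,0,0,0.02],[-0.052,0,0.001,0,0,0,0.02],[-0.06,0,0.001,0,0,0,0.02]]}}

```text
time_s: 14.5
eef_pos: [0.5162, -0.0316, 0.0845]
eef_rot: [0.001, 0.72, 0.694, 0.0]
wrist_force: [0.7, 0.5, -0.4]
opening: 0.349
```

{"name": "arm_command", "arguments": {"series": [[-0.002,0,0.0005,0,0,0,0.02],[-0.004,0,0.001,0,0,0,0.02],[-0.006,0,0.0015,0,0,0,0.02],[-0.008,0,0.002,0,0,0,0.02],[-0.009,0,0.002,0,0,0,0.02]]}}

```text
time_s: 15.0
eef_pos: [0.5159, -0.0356, 0.0829]
eef_rot: [-0.001, 0.72, 0.694, 0.002]
wrist_force: [0.6, 20.4, 8.5]
opening: 0.348
```

Second shim is home, with 20 N at the panel and 8.5 N down on the first. Releasing and checking.

{"name": "arm_command", "arguments": {"series": [[0,0,0,0,0,0,0.05],[0,0,0,0,0,0,0.05],[0,0,0,0,0,0,0.05],[0,0,-0.02,0,0,0,0.05],[0,0,-0.05,0,0,0,0.05]]}}

```text
time_s: 15.5
eef_pos: [0.5142, -0.0385, 0.1311]
eef_rot: [-0.001, 0.72, 0.694, -0.001]
wrist_force: [-0.0, -0.4, 0.4]
opening: 0.582
```

{"name": "arm_command", "arguments": {"series": [[0.02,0,-0.04,0,0,0,0.07],[0.04,0,-0.06,0,0,0,0.07],[0.06,0,-0.06,0,0,0,0.07],[0.07,0,-0.06,0,0,0,0.07],[0.07,0,-0.06,0,0,0,0.07]]}}

```text
time_s: 16.0
eef_pos: [0.5178, 0.0321, 0.1919]
eef_rot: [0.0, 0.719, 0.695, -0.0]
wrist_force: [-0.3, -0.2, -0.0]
opening: 0.817
```

```bash
python3 -c "
from look import *
look((.516,-.02),'h2',z=.016)
plan(([.6475,.028,.17],95.7,0))"
```

```text
guess px 310 307 hsv [21 28 92] in mask 1 6119
ctr [ 0.5153 -0.0495] size (114.80726623535156, 31.499298095703125) yaw 88.12853 eef [0.5178 0.0321 0.1919] open 0.06977040481477804
touches border [288 275] [334 417]
t 16.05 eef [0.5178 0.0314 0.1917] F [-0.0312 -0.2941 -0.7036]
move [0.0011 0.1298 0.0216] [-0.03  0.05 -7.66]
```

View pics/h2.png

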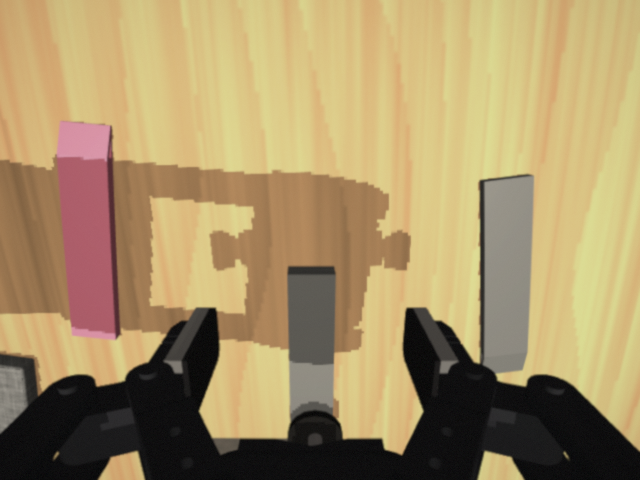

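The two shims are stacked squarely (tail faces at row 268–275, same sides), home, yaw 88.1°. Now the third (s2).

{"name": "arm_command", "arguments": {"series": [[0.001,0.13,0.021,0,0,-7.7,0.07],[0.001,0.13,0.021,0,0,-7.7,0.07],[0.001,0.13,0.021,0,0,-7.7,0.07],[0.001,0.13,0.021,0,0,-7.7,0.07],[0.001,0.13,0.021,0,0,-7.7,0.07]]}}

```text
time_s: 16.55
eef_pos: [0.6476, 0.0266, 0.1696]
eef_rot: [-0.001, 0.672, 0.741, -0.001]
wrist_force: [-0.2, -0.1, -0.4]
opening: 0.817
```

```bash
python3 -c "
from look import *
look((.6513,-.0072),'s2')
plan(([.6478,.0276,.075],95.7,0))"
```

```text
guess px 311 297 hsv [23 22 93] in mask 1 10538
ctr [ 0.6522 -0.0067] size (31.635217666625977, 146.6238250732422) yaw 95.435455 eef [0.6476 0.0266 0.1696] open 0.0697570276858158
touches border [287 181] [341 392]
t 16.6 eef [0.6471 0.0269 0.1701] F [0.2435 0.3724 0.3136]
move [0.0007 0.0009 0.0951] [-0.12  0.03 -0.07]
```

{"name": "arm_command", "arguments": {"series": [[0.001,-0.001,0.04,0,0,0,0.06],[0.001,-0.001,0.075,0,0,0,0.06],[0.001,-0.001,0.09,0,0,0,0.06],[0.001,-0.001,0.096,0,0,0,0.06],[0.001,-0.001,0.096,0,0,0,0.06]]}}

```text
time_s: 17.1
eef_pos: [0.647, 0.0283, 0.0757]
eef_rot: [0.0, 0.671, 0.741, -0.0]
wrist_force: [-0.1, 0.4, 1.0]
opening: 0.701
```

{"name": "arm_command", "arguments": {"series": [[0,0,0,0,0,0,0.06],[0,0,0,0,0,0,0.06],[0,0,0,0,0,0,0.06],[0,0,0,0,0,0,0.06],[0,0,0,0,0,0,0.06]]}}

```text
time_s: 17.6
eef_pos: [0.6474, 0.0285, 0.0759]
eef_rot: [0.001, 0.671, 0.741, 0.0]
wrist_force: [-0.2, 0.3, -1.0]
opening: 0.703
```

{"name": "arm_command", "arguments": {"series": [[0,0,0.001,0,0,0,0.06],[0,0,0.001,0,0,0,0.02],[0,0,0.001,0,0,0,0.02],[0,0,0.001,0,0,0,0.02],[0,0,0.001,0,0,0,0.02]]}}

```text
time_s: 18.1
eef_pos: [0.6474, 0.0284, 0.0748]
eef_rot: [0.001, 0.671, 0.741, 0.0]
wrist_force: [0.4, -0.2, 3.0]
opening: 0.35
```

{"name": "arm_command", "arguments": {"series": [[0,0,0,0,0,0,0.02],[0,0,0,0,0,0,0.02],[0,0,-0.02,0,0,0,0.02],[0,0,-0.05,0,0,0,0.02],[0,0,-0.06,0,0,0,0.02]]}}

```text
time_s: 18.6
eef_pos: [0.6485, 0.0283, 0.1371]
eef_rot: [0.002, 0.671, 0.741, 0.001]
wrist_force: [0.9, -0.3, -0.1]
opening: 0.342
```

```bash
python3 -c "
from look import *
look((.647,.045),'s2g',z=.066)
plan(([.520,.11,.132],88,0),([.5175,.04,.097],88,0))"
```

```text
guess px 309 235 hsv [ 21  25 101] in mask 1 17090
ctr [0.6502 0.0156] size (32.85842514038086, 99.20072174072266) yaw 96.20773 eef [0.6485 0.0283 0.1371] open 0.029241295017326845
touches border [266 228] [354 444]
t 18.65 eef [0.6489 0.0283 0.1379] F [ 0.6088 -0.0458  0.3995]
move [ 0.0941 -0.1203  0.005 ] [0.35 0.1  7.67]
move [-0.07   -0.0001  0.035 ] [-0.  0.  0.]
```

{"name": "arm_command", "arguments": {"series": [[0.094,-0.12,0.005,0,0,7.7,0.02],[0.094,-0.12,0.005,0,0,7.7,0.02],[0.094,-0.12,0.005,0,0,7.7,0.02],[0.094,-0.12,0.005,0,0,7.7,0.02],[0.094,-0.12,0.005,0,0,7.7,0.02]]}}

```text
time_s: 19.15
eef_pos: [0.5169, 0.111, 0.1283]
eef_rot: [-0.0, 0.719, 0.695, -0.001]
wrist_force: [-0.6, -0.8, 0.1]
opening: 0.349
```

{"name": "arm_command", "arguments": {"series": [[-0.02,0,0.01,0,0,0,0.02],[-0.04,0,0.02,0,0,0,0.02],[-0.06,0,0.03,0,0,0,0.02],[-0.07,0,0.034,0,0,0,0.02],[-0.07,0,0.034,0,0,0,0.02]]}}

```text
time_s: 19.65
eef_pos: [0.5165, 0.0385, 0.0947]
eef_rot: [0.0, 0.721, 0.693, -0.0]
wrist_force: [0.5, -0.3, -0.1]
opening: 0.348
```

```bash
python3 -c "
from mv import *
plan(([.5175,.04,.092],88,0))"
```

```text
t 19.65 eef [0.5165 0.0385 0.0947] F [ 0.4933 -0.2592 -0.1436]
move [0.0015 0.0009 0.0027] [ 0.02  0.05 -0.19]
```

{"name": "arm_command", "arguments": {"series": [[0,0.001,0.001,0,0,-0.2,0.02],[0,0.001,0.002,0,0,-0.2,0.02],[0,0.001,0.003,0,0,-0.2,0.02],[0,0.001,0.0035,0,0,-0.2,0.02],[0,0.001,0.0035,0,0,-0.2,0.02]]}}

```text
time_s: 20.15
eef_pos: [0.517, 0.0406, 0.0919]
eef_rot: [0.001, 0.718, 0.696, 0.0]
wrist_force: [-0.6, 0.4, -0.1]
opening: 0.348
```

{"name": "arm_command", "arguments": {"series": [[-0.006,0,0,0,0,0,0.02],[-0.012,0,0,0,0,0,0.02],[-0.018,0,0,0,0,0,0.02],[-0.024,0,0,0,0,0,0.02],[-0.03,0,0,0,0,0,0.02]]}}

```text
time_s: 20.65
eef_pos: [0.5161, 0.0094, 0.092]
eef_rot: [0.001, 0.718, 0.696, 0.0]
wrist_force: [0.3, -0.2, -0.7]
opening: 0.347
```

{"name": "arm_command", "arguments": {"series": [[-0.005,0,0.0005,0,0,0,0.02],[-0.011,0,0.001,0,0,0,0.02],[-0.017,0,0.001,0,0,0,0.02],[-0.023,0,0.001,0,0,0,0.02],[-0.029,0,0.001,0,0,0,0.02]]}}

```text
time_s: 21.15
eef_pos: [0.5147, -0.0181, 0.0907]
eef_rot: [-0.0, 0.718, 0.696, 0.0]
wrist_force: [0.7, 6.2, -0.7]
opening: 0.348
```

{"name": "arm_command", "arguments": {"series": [[-0.003,0,0,0,0,0,0.02],[-0.006,0,0,0,0,0,0.02],[-0.009,0,0,0,0,0,0.02],[-0.011,0,0,0,0,0,0.02],[-0.012,0,0,0,0,0,0.02]]}}

```text
time_s: 21.65
eef_pos: [0.5144, -0.0297, 0.0907]
eef_rot: [-0.001, 0.719, 0.695, 0.001]
wrist_force: [0.9, 11.2, 0.3]
opening: 0.348
```

{"name": "arm_command", "arguments": {"series": [[-0.001,0,0,0,0,0,0.02],[-0.002,0,0,0,0,0,0.02],[-0.003,0,0,0,0,0,0.02],[-0.004,0,0,0,0,0,0.02],[-0.004,0,0,0,0,0,0.02]]}}

```text
time_s: 22.15
eef_pos: [0.5143, -0.0303, 0.0907]
eef_rot: [-0.002, 0.719, 0.695, 0.003]
wrist_force: [3.5, 25.1, 2.6]
opening: 0.346
```

```bash
python3 -c "
from look import *
look((.516,-.02),'h3',z=.024)
o=ctrl.get_obs();print(o['time_s'],o['wrist_force'],o['torque'],o['eef_rot'])
from bench import camera
p,d=camera('scene');cv2.imwrite('pics/sc3.png',cv2.resize(np.ascontiguousarray(p[200:300,180:320,::-1]),None,fx=5,fy=5,interpolation=2))
"
```

```text
guess px 313 283 hsv [ 23  23 100] in mask 1 17477
ctr [ 0.5147 -0.0385] size (97.73538208007812, 32.60790252685547) yaw 88.38322 eef [ 0.5143 -0.0303  0.0907] open 0.02951466433836877
touches border [266 222] [357 444]
22.2 [ 3.435  25.1813  2.1431] [ 4.274  -0.5625  0.0666] [-0.0024  0.7187  0.6953  0.0027]
```

View pics/sc3.png

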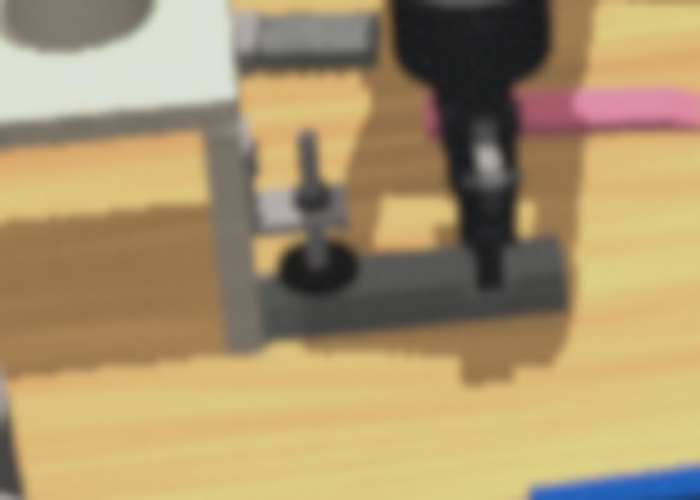

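View pics/h3.png

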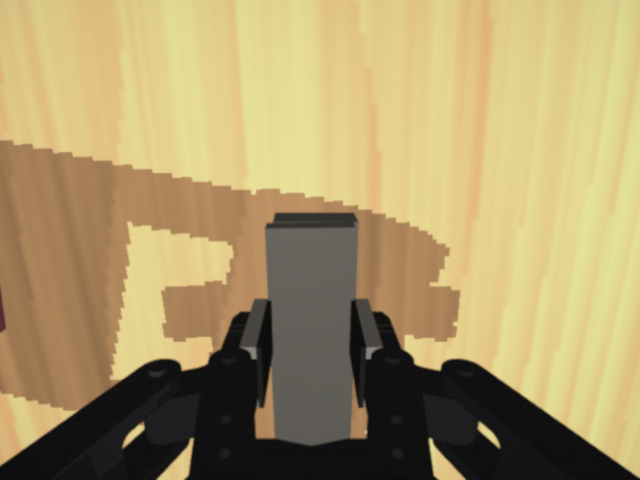

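The scene view shows the stack flush against the panel with the foot resting on top. The wrist view shows the top shim gripped and its tail in line with the stack (rows 213–228). One settling call, then a steadiness and flatness check.

{"name": "arm_command", "arguments": {"series": [[0,0,0,0,0,0,0.02],[0,0,0,0,0,0,0.02],[0,0,0,0,0,0,0.02],[0,0,0,0,0,0,0.02],[0,0,0,0,0,0,0.02]]}}

```text
time_s: 22.75
eef_pos: [0.5143, -0.0303, 0.0907]
eef_rot: [-0.002, 0.719, 0.695, 0.003]
wrist_force: [2.9, 25.3, 3.6]
opening: 0.345
```

Run:
```python
from h import *
from bench import camera,camera_model,ctrl
o=ctrl.get_obs();m=camera_model("wrist");p,d=camera("wrist")
print(o["time_s"],o["eef_pos"],o["wrist_force"],o["opening"])
print("top shim",bydepth([(312,v) for v in (235,270,310,350,390,425)],m,d)); print("counter",bydepth([(200,100),(450,100)],m,d))
I=cv2.imread("pics/h3.png");print([int(I[v,300].mean()) for v in range(208,234)])
t=camera_model("top");p2,d2=camera("top");h=cv2.cvtColor(p2,cv2.COLOR_RGB2HSV)
for n,q in dict(lid=(231,258),ball=(170,222),jar=(257,150)).items(): print(n,bydepth([q],t,d2)[0])
mt=camera_model("scene");p3,d3=camera("scene")
for u in (236,243,250): print("disc/top",[bydepth([(u,v)],mt,d3)[0] for v in (252,256)])
```

```text
22.75 [ 0.5143 -0.0303  0.0907] [ 2.9435 25.2624  3.6063] 0.34519478875647613
top shim [[ 0.5162  0.0059  0.0249]
 [ 0.5171  0.0453  0.1619]
 [ 0.5152 -0.0234  0.0248]
 [ 0.5147 -0.0403  0.0254]
 [ 0.5141 -0.0592  0.0248]
 [ 0.5135 -0.0769  0.0244]]
counter [[ 0.4752  0.0538  0.0007]
 [ 0.5706  0.0507 -0.0001]]
[144, 144, 145, 138, 110, 70, 51, 48, 49, 49, 49, 50, 52, 60, 62, 52, 49, 48, 51, 66, 85, 98, 99, 99, 99, 100]
lid [0.4983 0.2594 0.0236]
ball [0.5783 0.3979 0.0894]
jar [0.7535 0.1913 0.1008]
disc/top [array([ 0.5126, -0.1257,  0.0377]), array([ 0.5235, -0.1271,  0.034 ])]
disc/top [array([ 0.5211, -0.1094,  0.0416]), array([ 0.5327, -0.1109,  0.0385])]
disc/top [array([ 0.5167, -0.0923,  0.0356]), array([ 0.5298, -0.094 ,  0.0336])]
```

```bash
python3 -c "
from bench import ctrl
print(ctrl.hand_in())"
```

```text
the job is handed in; nothing more can be done
None
```

I slid all three grey shims under the foot one at a time, each stacked on the last and pushed home against the end panel. I handed the job in at about 23 s with the top shim still gripped and pushed; no verdict came back.

**Why three shims:** the free gap measured about 19.5 mm from three separate heights, so two shims (16 mm) would not reach the foot and three (24 mm) lift it about 4.5 mm.

**Last checks before hand-in:**
- **Top shim:** it is flat, with its top at about 24.4–25.4 mm along its length. It is within about 0.4° of the riser's direction.
- **Grip and push:** the opening is 29.5 mm on the 32 mm wide shim. The push on the panel held steady at about 25 N, less some drag from the foot.
- **Foot:** the disc top read roughly 34–38 mm in the scene camera, consistent with the 37 mm expected when it rests on the stack. These readings are coarse.
- **Bystanders:** the lid, ball and jar are within 1–2 mm of where they started by the top camera. I did not measure the pitcher again; the arm never went near it.

**What went wrong or disagreed:**
- My first grip on the second shim closed about 4 mm too high and missed. I redid it lower.
- The camera puts the top shim's tail about 2.5 mm further out than the lower two. The arm's contact position says it is home, and both readings are within tolerance.

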